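# Bring the orange-lidded jar to the front of the bench carousel and hold it there

## Robot

A 6-joint arm with a two-finger parallel gripper is mounted at the origin on the work surface. World frame = base frame: x ahead of the robot, y to its left, z up, the work surface at z = 0. Lengths are in mm, angles in rad, forces in N, time in s.
With the tool pointing down it reaches from about 275 to 1000 mm from the base axis. Payload 8.4 kg.
Tool frame: the origin (TCP) lies on the centre line of the jaws, within the pads' length; the fingertips stand r.tip_reach ahead of it and the grasp point (between the pads) lies 3 mm ahead of it (r.tip_reach is the distance from the TCP to the fingertips, in mm); z points along the fingers, y is the direction in which the jaws open and shut (so a half turn about z gives the same grasp; the last joint's range is limited). The gripper opens to 85 mm and grips with 20 to 120 N. Pads are 22 mm wide; open, the fingers measure 114 mm over their backs; the gripper's body (76 mm by 85 mm) begins 54 mm behind the grasp point. The pads swing forward as they close: fully open they stand 13 mm farther back than shut.
Start: joints at [1.316, 0.353, 1.633, -0, 1.155, -0.002], TCP at [156.321, 605.138, 253.281] pointing down, gripper open.
Joint ranges: [-2.63, 2.63], [-0.92, 2.1], [0.06, 2.66], [-1.3, 4.44], [0, 2.69], [-3.02, 3.02]. Speed limits (rad/s): [2.22, 2.22, 2.79, 3.14, 3.14, 3.14].

## Interface

Orientations are given as [roll, pitch, yaw] about the fixed x, y, z axes, in that order (R = Rz(yaw) Ry(pitch) Rx(roll)).
In Python, from rig import sense, optics, r, nets gives the robot as it stands. The module is installed in compiled form; this text tells all that it offers.
- The arm moves only by the tool carry_out, never from a script. Its argument "increments" is a list that holds one entry, the list of rows, each a list of 6 numbers: the shift along the tool's x, y, z normalised to -1 to 1, where 1 is 40 cm, then the turn, a rotation vector about the tool's x, y, z normalised to -1 to 1, where 1 is 60 degrees. A call has 1 to 5 rows; each row is the pose to reach, as a shift and turn from the pose commanded when the call began, along the tool's axes at that moment; what a row does not reach only later rows make up. A row lasts 1/12 s, in which the tool goes at most 41.7 mm and 7.16 degrees, less where a joint would pass 70% of its speed; a pose out of reach is approached as far as the arm can. A call with a number of a shift or a turn outside -1 to 1 is refused whole. A call with a gripper value outside its range is refused whole. "hand" is the closure, from 0 (fully open) to 1 (shut), set as the call begins (left out, the last holds). The fingers move at their own pace and stop on an object; "squeeze" is the grip in N (left out, the last holds). Time passes only in rows, so rows that repeat a pose let the fingers close. It gives the time, the measured TCP pose, the force and the opening at its end, in the units of the state.
- sense(): the state, without advancing time (a new reading comes with each control period).
- optics.grab_frame(name): name is "scene" or "top" or "wrist"; returns a dict with "img" (420x560x3 uint8, red, green, blue), "range_z" (420x560 float32, mm along the optical axis (not along the pixel's ray), 0 where there is no reading), "fov_y" (degrees; the focal length in pixels is half the picture's height over the tangent of half this angle, whatever the lens; pixels are square), "cx", "cy" (the principal point, pixels), "R" (3x3) and "t" (3): a world point X has camera coordinates R X + t. Camera axes: x right, y down, z forward; pixel columns grow to the right and rows downward; lengths in mm; the calibration is good to about 2 mm. A picture is of the moment at which its call begins.
- r.sign_off(): hands the job in, once; it reports no verdict.
Trained networks look in the newest picture that a camera, given by its name, has taken for a name from the list of things; names that differ only in an ending like _2 or _b are one class to them, and where a whole thing is asked for, a point or a joint stands for the part that bears it (a point fixed in the world has none). Each returns a list of dicts, best first, with "confidence" (0 to 1); they miss things now and then, are a little off and sometimes report something else, mostly with a low value. They report only what shows in the picture. A call takes as long as a camera call. They do not tell look-alikes from the thing itself.
- nets.trace(target, camera): "mask" (420x560 bool, what is visible of it).
- nets.tip_of(target, camera): "point" ([x, y, z] in mm, in world coordinates, good to about 4 mm: a listed point, or the origin of a listed thing).
The state is a dict: "clock": time; "qpos": joint angles; "qvel": joint speeds; "joint_efforts": joint torques, N m; "eef_pos": TCP position; "tcp_rot": TCP orientation; "contact_force": force on the tool from outside, world axes, zero at the start; "wrist_torque": the same for the moment, N m; "opening": opening from 0.0 (shut) to 1.0 (fully open).
Only numpy, scipy, OpenCV 4.12 (cv2) and the standard library are available. Lean on these libraries where they do the work, as an engineer would, in place of code of your own. Each camera call takes 0.05 s, during which the arm holds its last target.

## Task

The wooden block with the orange-lidded jar has slipped outwards on the bench carousel: first push it back along its bay until it butts flush against the dark hub block, leaving no gap. Then take the carousel by its round wooden knob and turn it until that jar stands at the front, in line with the white arrow on the base; a spring would swing the carousel back, so finish while still holding the knob, with the carousel standing still. Keep the jar block upright and leave the other things on the bench alone.

Things in the scene. Friction and masses are not known exactly. Their poses are not given: they have to be found in the camera images.
- base: Dark steel foot of the carousel, fixed to the bench: disc 190 mm across, 12 mm thick, with a tongue 40 mm wide reaching along its own -x to 155 mm from the centre; a white arrow is painted on the tongue. That -x, roughly towards the robot, is the front. Origin: on the turning axis, at bench height; z up.
- carousel: Round plywood turntable 230 mm across, turns about its vertical z axis. Origin: centre of the deck's underside, 14 mm above the bench; deck top 32 mm above the bench. The bay is along its own -x, the knob at x = +85 mm; fixed jar blocks (black lid, green lid; 50 mm square, tops 92 mm above the bench) at y = +51, -51 mm. A spring (0.12 N m/rad, friction 0.03 N m) draws it back to its start angle.
- hub_face (a point): Middle of the hub's face that looks into the bay, at deck height, 25 mm from the turning axis. The hub is a fixed dark wooden block 50 x 50 mm, 45 mm high, on the centre of the turntable; the jar block must butt against this face.
- bay_mark (a point): Point on the deck's top, on the bay's middle line, 110 mm from the turning axis along the carousel's own -x. Over the arrow's line when the jar is at the front. It starts 0.6 to 2.2 rad counter-clockwise (seen from above) of the arrow, so turn clockwise; stops are 3 rad clockwise and 1 rad the other way from the start.
- jar_block: Loose light-wood block 50 x 50 x 32 mm with an amber jar under an orange lid (42 mm across) fixed in it; 60 mm high in all, about 0.2 kg; orange stripe on its outer face. Stands in the bay between rails 10 mm high with 2 mm play each side, 18 to 32 mm from the hub. Origin: centre of its underside, 50 mm from the turning axis when flush; own -x looks outwards.
- knob: Round light-wood knob with a blue band, 30 mm across, 34 mm high, spinning freely on a 12 mm steel post 85 mm from the turning axis, opposite the bay. Origin: the knob's centre, 122 mm above the bench (top at 139 mm), higher than all else on the carousel. With the jar at the front it stands on the base's own +x side.
- tape: Bystander: roll of yellow tape lying flat, 90 mm across, 24 mm high; origin at the centre of its underside.
- glue_bottle: Bystander: white bottle with black cap, 48 mm across, 120 mm high, standing; origin at the centre of its underside.
- offcut: Bystander: light-wood board 160 x 70 x 12 mm lying flat; origin at the centre of its underside.
- cork_square: Bystander: cork sheet 120 x 120 x 6 mm lying flat; origin at the centre of its underside.
- screwdriver: Bystander: screwdriver with red handle lying on the bench along its own x, about 200 mm long, handle to its own -x; origin near its middle, on the bench.
Not all that is in view belongs to the job. Of the things like the jar_block, leave any that is green; of the rest the larger one is meant.

How it is judged (in metres and radians):
On the way, in this order (a step that is already met when the one before it is completed fails the run):
1. the block with the orange-lidded jar is flush against the hub (x of jar_block in the frame of carousel between -0.0535 and -0.046 m and y of jar_block in the frame of carousel between -0.006 and 0.006 m and z of jar_block in the frame of carousel below 0.022 m and angle between jar_block's own z axis and vertical below 0.1 rad), for 0.2 s.
2. the jar stands at the front, in line with the arrow, and the knob is held (y of bay_mark in the frame of base between -0.014 and 0.014 m and x of bay_mark in the frame of base below -0.08 m and contact force between the fingers and knob above 2 N and angular speed of carousel below 0.1 rad/s), for 0.2 s.
At the end, for the whole second after the job is handed in: The jar block stands upright in its bay with less than 3.5 mm of gap to the hub; the middle line of the bay is within 14 mm (at 110 mm from the axis, about 7 degrees) of the arrow's line, at the front; the fingers hold the knob with more than 2 N and the carousel stands still (under 0.1 rad/s) (all of step 1 and all of step 2); the arm keeps its last pose, push and grip.
It fails at once if the jar block is tipped over (angle between jar_block's own z axis and vertical above 0.5 rad).
It fails at once if another thing on the bench is pushed away by more than 30 mm (distance of any of tape, glue_bottle, offcut, cork_square, screwdriver from where it was at the start of the episode above 0.03 m).
It also fails if it takes over 51 s, if anything falls off the work surface, if the arm or the gripper's body presses on something with over 40 N, if the wrist force passes 120 N, or if a joint passes its speed limit or range.

## Working session

There is one attempt and no reset: what is moved stays moved. The work goes in short steps, Python scripts to look and compute and a tool call to move; the robot and the scene stay as the last step left them, time stands still between calls to the robot, and variables do not carry over. Pictures are saved under pics/ and viewed, and the job is handed in when it is done.

Besides the shell and the picture viewer there is one more tool, called as name(argument=value, ...) on one line, values as JSON. carry_out: Moves the arm, as the interface text tells. Its arguments: {"type":"object","properties":{"increments":{"type":"array","items":{"type":"array","items":{"type":"array","items":{"type":"number","minimum":-1,"maximum":1}}}},"hand":{"type":"number"},"squeeze":{"type":"number"}},"required":["increments"]}

```bash
ls; mkdir -p pics; cat > h.py <<'E'
import numpy as np, cv2
from rig import sense, optics, r, nets
def cam(n):
    return optics.grab_frame(n)
def save(f,name): cv2.imwrite('pics/'+name,f['img'][:,:,::-1])
def foc(f): return 210/np.tan(np.radians(f['fov_y'])/2)
def unproj(f,u,v,z=None):
    z=f['range_z'][v,u] if z is None else z
    c=np.stack([(u-f['cx'])/foc(f)*z,(v-f['cy'])/foc(f)*z,z],-1)
    return (c-f['t'])@np.asarray(f['R'])
def proj(f,X):
    c=np.asarray(f['R'])@np.asarray(X,float)+f['t']; return foc(f)*c[:2]/c[2]+[f['cx'],f['cy']]
E
python3 - <<'E'
from h import *
s=sense(); print({k:np.round(v,3) for k,v in s.items()}, r.tip_reach)
for n in ['top','scene']:
    f=cam(n); save(f,n+'1.png'); print(n,f['fov_y'],np.round(f['t']),)
    for t in ['jar_block','hub_face','bay_mark','knob','carousel','base','tape','glue_bottle','offcut','cork_square','screwdriver']:
        print(t,[(np.round(d['point']),round(d['confidence'],2),np.round(proj(f,d['point']))) for d in nets.tip_of(t,n)][:3])
E
```

```text
pics
{'clock': np.float64(0.0), 'qpos': array([ 1.316,  0.354,  1.634, -0.   ,  1.155, -0.002]), 'qvel': array([ 0.   , -0.001,  0.001,  0.001, -0.001, -0.001]), 'joint_efforts': array([ 2.0000e-03, -6.0524e+01, -3.4207e+01,  0.0000e+00,  9.0000e-03,
       -0.0000e+00]), 'eef_pos': array([156.216, 604.7  , 252.541]), 'tcp_rot': array([-3.14 ,  0.   ,  2.889]), 'contact_force': array([0.267, 0.311, 0.434]), 'wrist_torque': array([-0.009, -0.024, -0.023]), 'opening': np.float64(1.001)} 22.0
top 55.67573887088021 [ -3. 495. 904.]
jar_block [(array([514., -92.,  29.]), 0.94, array([321., 203.])), (array([ 339., -225.,   -3.]), 0.89, array([375., 277.])), (array([346., -85.,   3.]), 0.48, array([318., 273.]))]
hub_face [(array([550., -65.,  28.]), 0.91, array([310., 188.]))]
bay_mark [(array([ 479., -114.,   32.]), 0.64, array([330., 217.]))]
knob [(array([638.,  -2., 125.]), 0.46, array([285., 140.]))]
carousel [(array([568., -45.,  10.]), 0.73, array([301., 183.]))]
base []
tape [(array([614., 322.,  -3.]), 0.62, array([154., 165.]))]
glue_bottle [(array([ 627., -316.,   -2.]), 0.7, ar
[... 529 characters left out ...]
 -66.,  31.]), 0.6, array([243., 227.]))]
bay_mark [(array([ 477., -118.,   25.]), 0.87, array([241., 201.]))]
knob [(array([639.,  -1., 125.]), 0.46, array([244., 241.])), (array([512., -89.,  31.]), 0.39, array([243., 213.]))]
carousel [(array([570., -48.,  13.]), 0.69, array([246., 240.]))]
base []
tape [(array([616., 328.,  -2.]), 0.77, array([378., 323.]))]
glue_bottle [(array([ 632., -314.,   -1.]), 0.56, array([147., 221.])), (array([ 418., -356.,   -4.]), 0.16, array([182., 163.]))]
offcut [(array([ 417., -360.,   -3.]), 0.62, array([181., 162.]))]
cork_square [(array([468., 434.,   1.]), 0.66, array([445., 291.]))]
screwdriver [(array([348., 283.,   1.]), 0.72, array([402., 230.]))]
```

```bash
python3 - <<'E'
import cv2
a=cv2.imread('pics/top1.png'); c=a[120:300,250:450]; cv2.imwrite('pics/topcrop1.png',cv2.resize(c,(800,720))[:600] if 0 else cv2.resize(c,(660,594),interpolation=cv2.INTER_CUBIC))
E
```

```text
(no output)
```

View pics/top1.png

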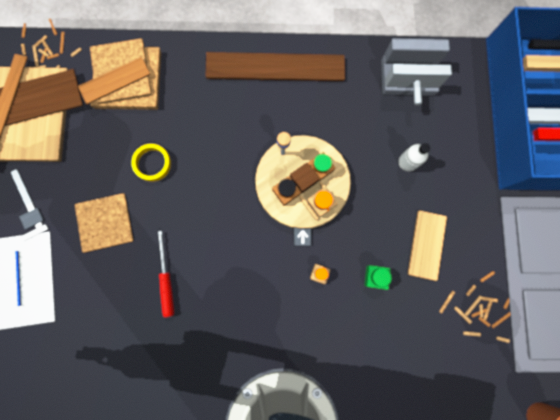

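View pics/scene1.png

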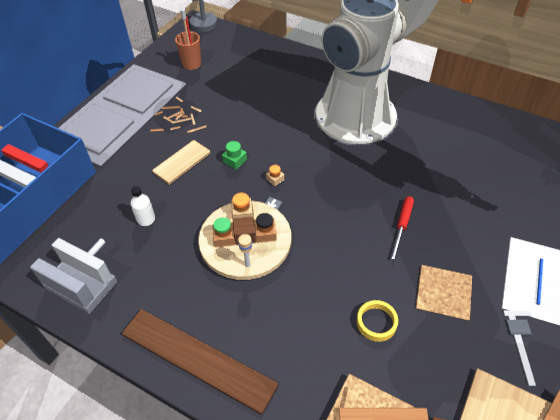

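View pics/topcrop1.png

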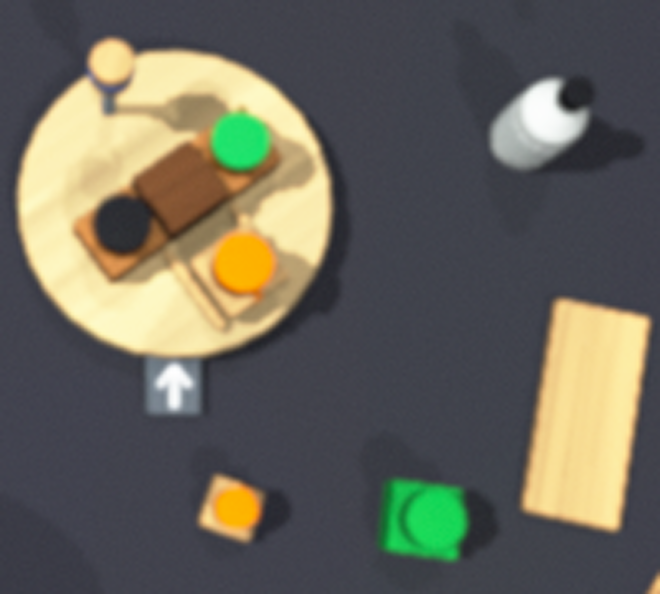

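Three look-alikes show: the orange-lidded block on the carousel at top px (323,201), a small orange-lidded one at (320,273), and a green one at (378,277). Green is ruled out, and the larger orange one is the one in the bay, as the enlarged crop shows. The arrow tongue is at (303,237) and the knob at (285,140). Next I measure the geometry.

```bash
python3 - <<'E'
from h import *
f=cam('top')
img=f['img'].astype(int); rz=f['range_z']
V,U=np.mgrid[0:420,0:560]
W=unproj(f,U,V)
hsv=cv2.cvtColor(f['img'],cv2.COLOR_RGB2HSV)
def rep(name,m):
    print(name,m.sum(),np.round(np.median(W[m],0),1),np.round([(W[m].min(0)+W[m].max(0))/2],1),np.round(np.ptp(W[m],axis=0)))
roi=(U>250)&(U<360)&(V>125)&(V<228)
z=W[...,2]
rep('orange lid',roi&(hsv[...,0]<22)&(hsv[...,1]>200)&(z>80))
rep('green lid',roi&(hsv[...,0]>45)&(hsv[...,0]<85)&(hsv[...,1]>150)&(z>80))
rep('knob top',roi&(z>130))
rep('hub',roi&(z>68)&(z<82))
m=roi&(z>25)&(z<38); rep('deck',m)
rep('deck all',roi&(z>25)&(z<150)&(abs(W[...,0]-569)<130)&(abs(W[...,1]+51)<130))
m=(U>280)&(U<325)&(V>222)&(V<255)&(z>6)&(z<18); rep('tongue',m)
P=W[m][:,:2]; 
import cv2 as c
print(c.minAreaRect(P.astype(np.float32)))
wh=(U>290)&(U<315)&(V>225)&(V<248)&(img.min(2)>180); rep('arrow',wh)
c2=f['img'][215:255,280:330]; cv2.imwrite('pics/tong.png',cv2.resize(c2,(750,600),interpolation=cv2.INTER_CUBIC)[:,:,::-1])
E
```

```text
orange lid 242 [510.3 -88.4  92.9] [[436.7 -39.5 525.9]] [188. 138. 892.]
green lid 212 [597.  -87.3  92.6] [[597.  -88.1  93.3]] [36. 35. 10.]
knob top 204 [632.5   8.3 140.1] [[497.7   9.1 551.2]] [310.  41. 841.]
hub 549 [568.7 -46.8  77.5] [[562.3 -44.4  75. ]] [148. 115.  14.]
deck 4535 [571.8 -35.9  32.9] [[570.  -46.3  31.7]] [229. 229.  13.]
deck all 6851 [563.7 -43.5  34.1] [[570.  -46.3  84.7]] [229. 229. 119.]
tongue 288 [435.6 -46.7  12.9] [[441.3 -32.5  12.1]] [51. 69. 11.]
((438.3199768066406, -31.622684478759766), (75.44039154052734, 44.64226531982422), 80.42721557617188)
arrow 86 [435.8 -46.9  13.9] [[434.2 -46.8  14.3]] [32. 24. 10.]
```

View pics/tong.png

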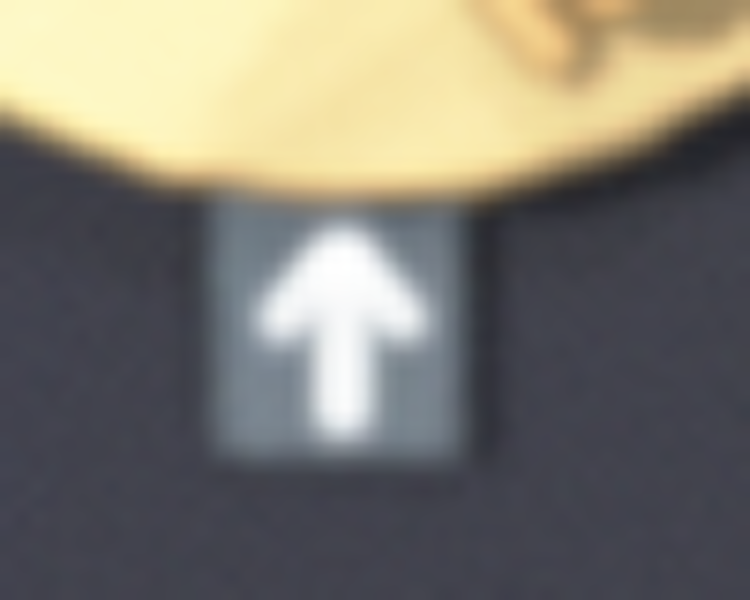

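```bash
cat >> h.py <<'E'
def blobs(f,ctr=(570,-46)):
    V,U=np.mgrid[0:420,0:560]; W=unproj(f,U,V); ok=f['range_z']>0
    hsv=cv2.cvtColor(f['img'],cv2.COLOR_RGB2HSV); z=W[...,2]
    near=ok&(np.hypot(W[...,0]-ctr[0],W[...,1]-ctr[1])<125)
    h,s=hsv[...,0],hsv[...,1]
    o={}
    for n,m in dict(orange=near&(h<22)&(s>200)&(z>88)&(z<98),green=near&(h>45)&(h<85)&(s>150)&(z>87)&(z<98),black=near&(hsv[...,2]<60)&(z>87)&(z<98),knob=near&(z>134)&(z<146),hubtop=near&(z>74)&(z<81),deck=near&(z>25)&(z<38)).items():
        n_,l,st,_=cv2.connectedComponentsWithStats(m.astype(np.uint8))
        if n_<2: o[n]=None; continue
        m=l==1+st[1:,4].argmax(); P=W[m]
        if n=='hubtop': c=np.array(cv2.minAreaRect(P[:,:2].astype(np.float32))[0])
        else: c=np.array(cv2.minEnclosingCircle(P[:,:2].astype(np.float32))[0])
        o[n]=c; print(n,m.sum(),np.round(c,1),'mean',np.round(P.mean(0),1),'rel',round(np.hypot(*(c-ctr)),1),round(np.degrees(np.arctan2(*(c-ctr)[::-1])),1))
    return o
E
python3 - <<'E'
from h import *
for n in ['top','scene']: blobs(cam(n))
E
```

```text
orange 235 [511.4 -88.7] mean [511.3 -88.9  92.7] rel 72.5 -143.9
green 212 [598.2 -87.1] mean [597.2 -87.9  92.7] rel 49.8 -55.6
black 200 [538.   -8.1] mean [537.6  -7.   92.8] rel 49.6 130.2
knob 142 [637.8   4.1] mean [637.4   3.7 139.5] rel 84.3 36.4
hubtop 436 [569.5 -46.2] mean [569.2 -46.1  77.8] rel 0.6 -159.5
deck 4546 [570.3 -46.5] mean [569.2 -40.6  32.8] rel 0.6 -58.0
green 2 [620.1 -78.3] mean [620.1 -78.3  91. ] rel 59.5 -32.8
black 44 [546.9  -5.3] mean [555.   -5.2  90.6] rel 46.8 119.5
knob 118 [641.8   1.6] mean [642.4   2.6 137.4] rel 86.2 33.5
hubtop 271 [573.3 -47.5] mean [573.8 -47.   76.4] rel 3.7 -24.0
deck 3370 [572.5 -47.9] mean [595.3 -32.   30.9] rel 3.1 -37.1
```

```bash
cat >> h.py <<'E'
from scipy.spatial.transform import Rotation as Ro
def plan(pos,yaw,p0=None,y0=None):
    s=sense(); p=np.array(s['eef_pos'] if p0 is None else p0,float); R0=Ro.from_euler('xyz',s['tcp_rot'] if y0 is None else [np.pi,0,y0])
    R1=Ro.from_euler('xyz',[np.pi,0,yaw])
    sh=R0.inv().apply(np.array(pos)-p)/400; rv=np.degrees((R0.inv()*R1).as_rotvec())/60
    print('shift',np.round(sh,4),'turn',np.round(rv,4), 'dist',np.round(sh*400,1))
E
python3 - <<'E'
from h import *
P0=np.array([156.3,605.1,253.3]); P1=np.array([469,-120,200.])
ys=[2.889,2.889-.58,2.889-1.16,2.889-1.74,0.632]; fr=[0,.25,.5,.75,1]
for i in range(4): plan(P0+(P1-P0)*fr[i+1],ys[i+1],P0+(P1-P0)*fr[i],ys[i])
E
```

```text
shift [-0.3025 -0.39    0.0333] turn [ 0.     -0.      0.5539] dist [-121.  -156.    13.3]
shift [-0.4667 -0.1604  0.0333] turn [ 0.     -0.      0.5539] dist [-186.7  -64.2   13.3]
shift [-0.4783  0.1216  0.0333] turn [ 0.     -0.      0.5539] dist [-191.3   48.6   13.3]
shift [-0.3335  0.3638  0.0333] turn [-0.     -0.      0.4937] dist [-133.4  145.5   13.3]
```

carry_out(increments=[[[-0.06,-0.078,0.007,0,0,0.11],[-0.12,-0.156,0.013,0,0,0.22],[-0.18,-0.234,0.02,0,0,0.33],[-0.24,-0.312,0.027,0,0,0.44],[-0.3,-0.39,0.033,0,0,0.55]]], hand=1, squeeze=40)

```text
clock: 1.77
eef_pos: [233.7, 422.4, 239.9]
tcp_rot: [3.141, 0.0, 2.308]
contact_force: [0.7, -0.2, -0.3]
opening: 0.299
```

carry_out(increments=[[[-0.093,-0.032,0.007,0,0,0.11],[-0.186,-0.064,0.013,0,0,0.22],[-0.28,-0.096,0.02,0,0,0.33],[-0.373,-0.128,0.027,0,0,0.44],[-0.466,-0.16,0.033,0,0,0.55]]])

```text
clock: 2.18
eef_pos: [312.6, 241.8, 227.0]
tcp_rot: [3.141, -0.0, 1.732]
contact_force: [1.8, 0.1, 0.0]
opening: 0.004
```

carry_out(increments=[[[-0.096,0.024,0.007,0,0,0.11],[-0.191,0.049,0.013,0,0,0.22],[-0.287,0.073,0.02,0,0,0.33],[-0.382,0.097,0.027,0,0,0.44],[-0.478,0.121,0.033,0,0,0.55]]])

```text
clock: 2.6
eef_pos: [392.1, 61.0, 213.9]
tcp_rot: [3.141, -0.001, 1.155]
contact_force: [1.0, -0.1, -0.9]
opening: 0.001
```

```bash
python3 - <<'E'
from h import *
s=sense(); print(s['clock'],s['eef_pos'],s['tcp_rot'],s['opening'])
plan([469,-120,200],.632)
E
```

```text
2.6 [392.10532508  60.97908213 213.93497699] [ 3.14068008e+00 -6.53543708e-04  1.15523622e+00] 0.0012685871648421849
shift [-0.3364  0.3585  0.0349] turn [ 0.0007 -0.0008  0.4997] dist [-134.5  143.4   14. ]
```

carry_out(increments=[[[-0.067,0.072,0.007,0,0,0.1],[-0.134,0.144,0.014,0,0,0.2],[-0.2,0.215,0.021,0,0,0.3],[-0.268,0.287,0.028,0,0,0.4],[-0.335,0.359,0.034,0,0,0.5]]])

```text
clock: 3.02
eef_pos: [470.4, -119.4, 200.1]
tcp_rot: [3.141, -0.0, 0.632]
contact_force: [0.9, 0.5, 0.2]
opening: 0.002
```

```bash
python3 - <<'E'
from h import *
f=cam('top'); save(f,'top2.png'); g=cam('wrist'); save(g,'wrist2.png')
s=sense(); print(s['clock'],s['eef_pos'],s['tcp_rot'],s['contact_force'])
blobs(f)
for n in ['top','wrist']:
  for t in ['jar_block','hub_face','bay_mark','knob']: print(n,t,[(np.round(d['point'],1),round(d['confidence'],2)) for d in nets.tip_of(t,n)][:3])
plan([469,-120,62],.632)
E
```

```text
3.1167 [ 472.28379703 -121.75264808  200.20501788] [ 3.13882067e+00 -9.23721226e-04  6.29503271e-01] [ 0.43284378  0.07376648 -0.20935471]
orange 198 [512.5 -87.4] mean [511.8 -85.9  92.8] rel 70.9 -144.3
green 210 [597.6 -87.6] mean [597.  -87.9  92.7] rel 50.0 -56.4
black 203 [538.5  -7.7] mean [537.7  -7.   92.9] rel 49.6 129.5
knob 141 [638.1   3.4] mean [637.7   3.5 139.2] rel 84.1 36.0
hubtop 437 [569.7 -46.3] mean [569.3 -46.2  77.7] rel 0.4 -141.1
deck 3899 [569.8 -46.4] mean [572.2 -24.5  32.9] rel 0.5 -115.1
top jar_block [(array([512.1, -91.2,  30.9]), 0.85), (array([343.9, -87.4,   0.5]), 0.59)]
top hub_face [(array([551.5, -63. ,  28.2]), 0.81)]
top bay_mark [(array([ 481.1, -114.7,   31.6]), 0.72), (array([618.6, 321.2,  -1.1]), 0.2)]
top knob [(array([639. ,  -3.9, 123.8]), 0.71), (array([568.6, -48.3,  13.2]), 0.31)]
wrist jar_block [(array([341.5, -92.1,  -2.2]), 0.62), (array([513.2, -88.8,  32.5]), 0.56)]
wrist hub_face [(array([548.3, -65. ,  28.6]), 0.62)]
wrist bay_mark [(array([ 477.6, -114.8,   33.4]), 0.97)]
wrist knob []
shift [-0.0071  0.0066  0.3457] turn [ 0.     -0.0001  0.007 ] dist [ -2.8   2.6 138.3]
```

View pics/wrist2.png

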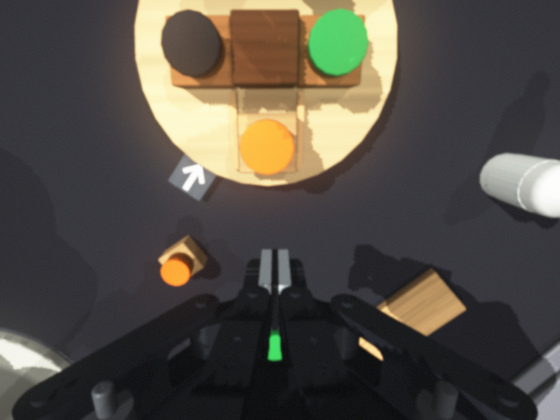

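View pics/top2.png

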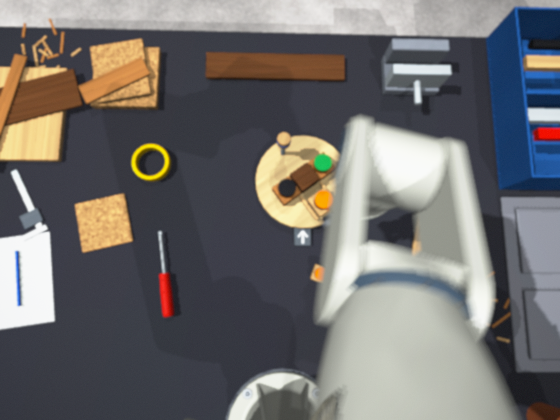

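The wrist view shows the bay in line with the tool: jar at (267,147), hub at (265,48), fingers at (275,270). The arrow is at (193,175). I'll check the lateral offset from the wrist depth before descending.

```bash
python3 - <<'E'
from h import *
f=cam('wrist'); s=sense()
o=blobs(f,(570,-46.3)); print(s['eef_pos'],s['tcp_rot'])
V,U=np.mgrid[0:420,0:560]; W=unproj(f,U,V)
# block top around jar (z~64)
m=(abs(W[...,2]-64)<4)&(np.hypot(W[...,0]-510,W[...,1]+89)<45); P=W[m][:,:2]-[570,-46.3]
for th in (35,36,37):
    t=np.radians(th); d=np.array([np.cos(t),np.sin(t)]); n=np.array([-d[1],d[0]])
    print(th,m.sum(),'along',np.percentile(P@d,[1,99]).round(1),'lat',np.percentile(P@n,[1,99]).round(1),'tcp lat',(np.array(s['eef_pos'][:2])-[570,-46.3])@n)
E
```

```text
green 1593 [597.2 -86.8] mean [593.2 -84.5  91.3] rel 48.8 -56.1
black 38 [544.7 -24.6] mean [545.4 -25.   89.7] rel 33.4 139.3
hubtop 5024 [569.2 -47.3] mean [569.6 -46.9  76.2] rel 1.3 -130.1
deck 20823 [568.8 -47.8] mean [547.6 -62.7  31.3] rel 1.9 -130.1
[ 469.83129358 -116.34163357  200.31179701] [ 3.14137284e+00 -2.46982315e-04  6.39093803e-01]
35 1148 along [-96.1 -46.9] lat [-26.9  23. ] tcp lat 0.07966234093809349
36 1148 along [-96.4 -47.2] lat [-25.5  23.9] tcp lat 2.2128165058204323
37 1148 along [-96.7 -47.2] lat [-24.4  25. ] tcp lat 4.345296625359057
```

carry_out(increments=[[[0,0,0.09,0,0,0],[0,0,0.18,0,0,0],[0,0,0.27,0,0,0],[0,0,0.345,0,0,0],[0,0,0.345,0,0,0]]])

```text
clock: 3.98
eef_pos: [466.5, -115.8, 57.7]
tcp_rot: [-3.135, 0.005, 0.638]
contact_force: [-2.0, -0.7, 0.2]
opening: -0.003
```

carry_out(increments=[[[0,0,0,0,0,0],[0,0,0,0,0,0],[0,0,0,0,0,0]]])

```text
clock: 4.23
eef_pos: [471.4, -117.4, 64.1]
tcp_rot: [3.139, -0.002, 0.638]
contact_force: [0.5, -1.1, -0.1]
opening: 0.001
```

```bash
python3 - <<'E'
from h import *
s=sense(); t=np.radians(36.2); d=np.array([np.cos(t),np.sin(t)]);n=np.array([-d[1],d[0]])
p=np.array(s['eef_pos'][:2])-[570,-46.5]; print(s['clock'],s['eef_pos'],s['tcp_rot'],s['contact_force'],p@d,p@n)
f=cam('wrist'); save(f,'wrist3.png'); f=cam('scene'); cv2.imwrite('pics/scene3.png',cv2.resize(f['img'][150:300,150:350],(800,600),interpolation=cv2.INTER_CUBIC)[:,:,::-1])
E
```

```text
4.2333 [ 471.42912602 -117.44275872   64.08881718] [ 3.13901717e+00 -2.11530282e-03  6.37681528e-01] [ 0.4673445  -1.08201532 -0.10984594] -121.44197861635345 0.9685261127483875
```

View pics/wrist3.png

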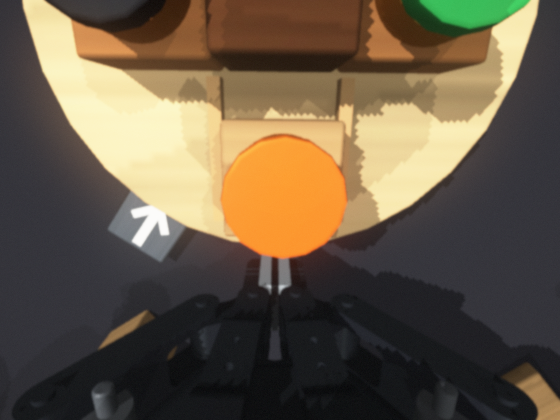

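View pics/scene3.png

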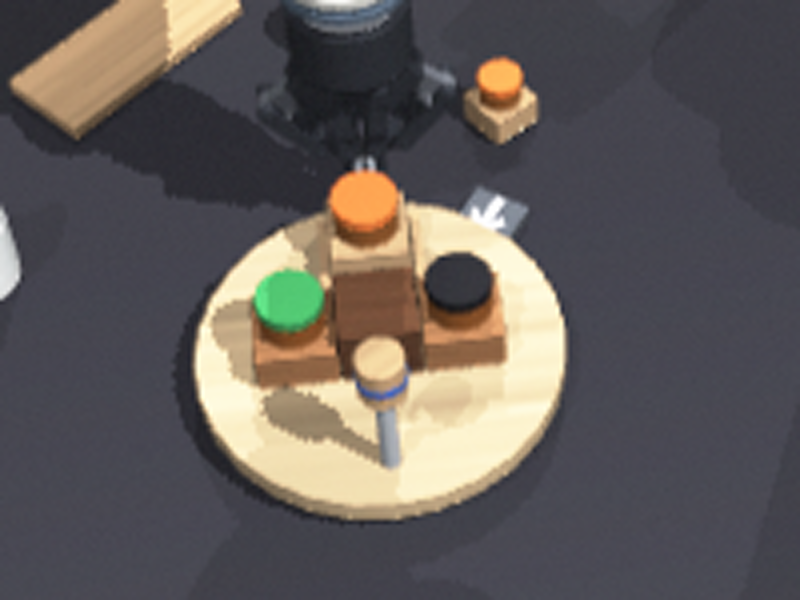

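The fingers (275,270) stand just outside the block's outer face, centred, tips between deck and lid height. Now the push.

carry_out(increments=[[[0.01,0,0,0,0,0],[0.02,0,0,0,0,0],[0.03,0,0,0,0,0],[0.04,0,0,0,0,0],[0.05,0,0,0,0,0]]])

```text
clock: 4.75
eef_pos: [486.1, -105.2, 62.1]
tcp_rot: [-3.141, 0.001, 0.638]
contact_force: [-2.4, -2.1, 1.6]
opening: 0.0
```

carry_out(increments=[[[0.005,0,0,0,0,0],[0.01,0,0,0,0,0],[0.015,0,0,0,0,0],[0.02,0,0,0,0,0],[0.02,0,0,0,0,0]]])

```text
clock: 5.17
eef_pos: [492.8, -100.4, 62.0]
tcp_rot: [3.142, -0.0, 0.637]
contact_force: [-0.3, -0.3, 0.2]
opening: 0.0
```

```bash
cat >> h.py <<'E'
def st(th=36.2):
    s=sense(); t=np.radians(th); d=np.array([np.cos(t),np.sin(t)]);n=np.array([-d[1],d[0]])
    p=np.array(s['eef_pos'][:2])-[570,-46.5]; print(s['clock'],np.round(s['eef_pos'],1),np.round(s['tcp_rot'],3),'F',np.round(s['contact_force'],1),'Fd',(s['contact_force'][:2]@d).round(1),'along/lat',round(p@d,1),round(p@n,1),'open',round(float(s['opening']),3))
def gap(f,c=(570,-46.3),th=36.2):
    V,U=np.mgrid[0:420,0:560]; W=unproj(f,U,V); t=np.radians(th); d=np.array([np.cos(t),np.sin(t)])
    m=(abs(W[...,2]-64)<4)&(abs((W[...,:2]-c)@d+75)<40)&(abs((W[...,:2]-c)@np.array([-d[1],d[0]]))<28); P=(W[m][:,:2]-c)@d
    print('block top along',m.sum(),np.percentile(P,[1,5,95,99]).round(1))
E
python3 - <<'E'
from h import *
st(); f=cam('wrist'); save(f,'wrist4.png'); gap(f); blobs(cam('top'))
E
```

```text
5.1667 [ 492.8 -100.4   62. ] [ 3.142 -0.     0.637] F [-0.3 -0.3  0.2] Fd -0.5 along/lat -94.1 2.1 open 0.0
block top along 3112 [-58.3 -53.3 -35.5 -35.1]
black 193 [537.6  -8.8] mean [537.9  -7.   92.8] rel 49.3 131.1
knob 142 [638.3   3.5] mean [637.6   3.5 139.5] rel 84.3 35.9
hubtop 365 [569.5 -46.1] mean [569.7 -42.3  77.8] rel 0.5 -162.9
deck 3018 [570.1 -46.7] mean [573.8  -3.3  32.9] rel 0.7 -83.3
```

View pics/wrist4.png

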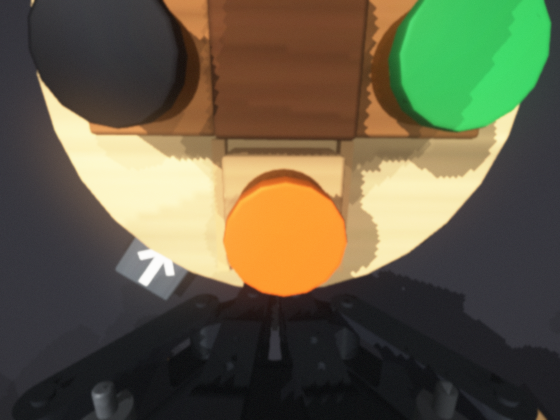

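Gap is now about 10 mm (block edge row 155, hub edge row 137). I'll push on in small steps until the force rises.

carry_out(increments=[[[0.005,0,0,0,0,0],[0.01,0,0,0,0,0],[0.015,0,0,0,0,0],[0.02,0,0,0,0,0],[0.02,0,0,0,0,0]]])

```text
clock: 5.68
eef_pos: [498.4, -95.7, 62.0]
tcp_rot: [-3.141, 0.001, 0.638]
contact_force: [-4.1, -2.0, 2.2]
opening: 0.001
```

carry_out(increments=[[[0.0025,0,0,0,0,0],[0.005,0,0,0,0,0],[0.005,0,0,0,0,0]]])

```text
clock: 5.93
eef_pos: [498.0, -95.1, 61.9]
tcp_rot: [-3.139, 0.004, 0.638]
contact_force: [-11.4, -7.8, 9.9]
opening: -0.002
```

```bash
python3 - <<'E'
from h import *
st(); f=cam('wrist'); save(f,'wrist5.png'); gap(f)
E
```

```text
5.9333 [498.  -95.1  61.9] [-3.139  0.004  0.638] F [-11.4  -7.8   9.9] Fd -13.8 along/lat -86.8 3.3 open -0.002
block top along 1201 [-72.4 -49.8 -35.4 -35.1]
```

View pics/wrist5.png

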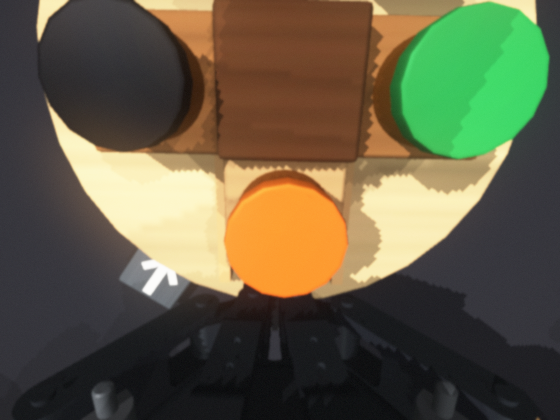

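carry_out(increments=[[[0.003,0,0,0,0,0],[0.004,0,0,0,0,0],[0.004,0,0,0,0,0],[0.004,0,0,0,0,0]]])

```text
clock: 6.32
eef_pos: [497.8, -94.5, 61.9]
tcp_rot: [-3.138, 0.007, 0.638]
contact_force: [-17.3, -12.4, 15.7]
opening: 0.0
```

carry_out(increments=[[[-0.01,0,0,0,0,0],[-0.025,0,0,0,0,0],[-0.05,0,0,0,0,0],[-0.1,0,0,0,0,0],[-0.1,0,-0.05,0,0,0]]])

```text
clock: 6.73
eef_pos: [464.9, -117.8, 79.4]
tcp_rot: [-3.136, 0.005, 0.637]
contact_force: [-1.1, 0.7, -1.5]
opening: -0.001
```

carry_out(increments=[[[0,0,-0.1,0,0,0],[0,0,-0.2,0,0,0],[0,0,-0.3,0,0,0],[0,0,-0.3,0,0,0]]])

```text
clock: 7.07
eef_pos: [473.3, -118.7, 209.1]
tcp_rot: [3.133, -0.007, 0.637]
contact_force: [1.4, -0.5, -0.3]
opening: 0.002
```

```bash
python3 - <<'E'
from h import *
st(); f=cam('wrist'); save(f,'wrist6.png'); gap(f); blobs(f); g=cam('top');blobs(g); save(g,'top6.png')
st()
E
```

```text
7.0667 [ 473.3 -118.7  209.1] [ 3.133 -0.007  0.637] F [ 1.4 -0.5 -0.3] Fd 0.8 along/lat -120.7 -1.1 open 0.002
block top along 674 [-76.4 -75.4 -36.2 -35.2]
green 705 [590.7 -80.6] mean [591.6 -81.7  91.4] rel 40.3 -59.1
black 1 [549.4 -23.6] mean [549.4 -23.6  88.6] rel 30.4 132.6
hubtop 4575 [569.2 -47.3] mean [569.6 -46.8  76.2] rel 1.5 -121.3
deck 21215 [569.2 -47.3] mean [550.6 -60.9  31.3] rel 1.6 -121.9
orange 249 [528.4 -74.8] mean [528.1 -74.6  92.7] rel 50.6 -145.3
green 206 [597.3 -88. ] mean [596.6 -88.1  92.7] rel 50.1 -57.0
black 204 [538.2  -7.5] mean [538.4  -6.8  92.7] rel 49.9 129.5
knob 142 [638.8   2.5] mean [638.    2.2 139.3] rel 84.2 35.2
hubtop 436 [569.6 -46.4] mean [569.  -46.3  77.8] rel 0.6 -137.7
deck 3841 [569.6 -46.3] mean [570.8 -24.8  32.8] rel 0.5 -141.3
7.1667 [ 470.5 -117.9  203.8] [ 3.138e+00 -3.000e-03  6.370e-01] F [0.5 0.6 0.1] Fd 0.8 along/lat -122.4 1.1 open 0.002
```

View pics/wrist6.png

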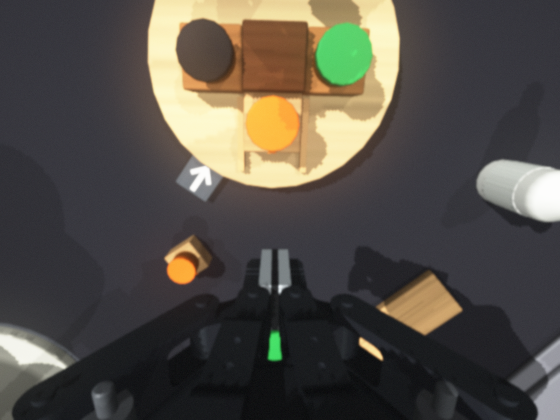

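The jar block is flush: the wrist view shows no gap at (275,95), and the top camera puts the lid 50.6 mm from the axis. On to the knob.

```bash
python3 - <<'E'
from h import *
st(); plan([638.5,3,204],.637); plan([638.5,3,204],.637,[470.5,-117.9,203],.637)
E
```

```text
7.1667 [ 470.5 -117.9  203.8] [ 3.138e+00 -3.000e-03  6.370e-01] F [0.5 0.6 0.1] Fd 0.8 along/lat -122.4 1.1 open 0.002
shift [0.5174 0.0068 0.0011] turn [ 0.0032 -0.0029  0.0002] dist [206.9   2.7   0.5]
shift [ 0.5174  0.0068 -0.0025] turn [0. 0. 0.] dist [207.    2.7  -1. ]
```

carry_out(increments=[[[0.08,0.001,0,0,0,0],[0.16,0.002,0,0,0,0],[0.25,0.003,0,0,0,0],[0.34,0.004,0,0,0,0],[0.42,0.005,0,0,0,0]]], hand=0)

```text
clock: 7.58
eef_pos: [606.3, -17.9, 200.0]
tcp_rot: [-3.14, 0.002, 0.637]
contact_force: [1.1, -0.9, 0.6]
opening: 0.707
```

carry_out(increments=[[[0.05,0.001,0,0,0,0],[0.085,0.001,0,0,0,0],[0.097,0.001,0,0,0,0],[0.097,0.001,0,0,0,0],[0.097,0.001,0,0,0,0]]])

```text
clock: 8.0
eef_pos: [636.0, 3.3, 200.7]
tcp_rot: [-3.14, 0.002, 0.637]
contact_force: [-0.1, 0.1, 0.6]
opening: 1.002
```

carry_out(increments=[[[0,0,0,0,0,0],[0,0,0,0,0,0]]])

```text
clock: 8.17
eef_pos: [636.4, 2.9, 201.9]
tcp_rot: [-3.141, 0.001, 0.637]
contact_force: [0.0, -0.9, 0.1]
opening: 1.003
```

```bash
python3 - <<'E'
from h import *
st(); f=cam('wrist'); save(f,'wrist7.png');
V,U=np.mgrid[0:420,0:560]; W=unproj(f,U,V); 
m=(abs(W[...,2]-139)<5)&(np.hypot(W[...,0]-638,W[...,1]-3)<30)
print(m.sum(), m.sum() and (W[m].mean(0),cv2.minEnclosingCircle(W[m][:,:2].astype(np.float32))))
st()
g=cam('top'); save(g,'top7.png'); blobs(g)
E
```

```text
8.1667 [636.4   2.9 201.9] [-3.141e+00  1.000e-03  6.370e-01] F [ 0.  -0.9  0.1] Fd -0.5 along/lat 82.7 0.6 open 1.003
1429 (array([639.92264731,   2.63734456, 138.10876343]), ((639.1677856445312, 1.8696889877319336), 14.876453399658203))
8.2167 [636.6   3.  202.1] [-3.142  0.     0.637] F [-0.   0.1  0.3] Fd 0.0 along/lat 82.9 0.6 open 0.999
```

View pics/wrist7.png

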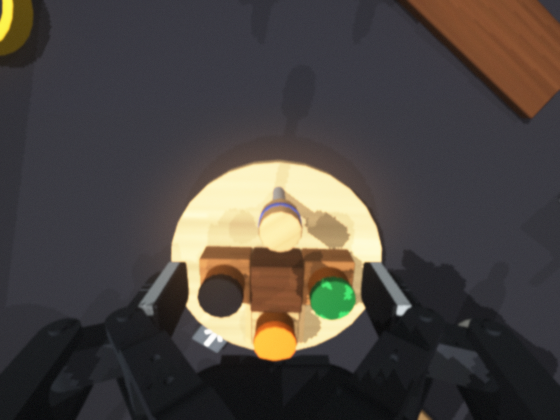

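The knob (280,228) lies between the open fingers; it measures (639,2) against TCP (636.6,3). I'll go down and grip.

carry_out(increments=[[[0.002,0.003,0.06,0,0,0],[0.004,0.005,0.12,0,0,0],[0.004,0.005,0.17,0,0,0],[0.004,0.005,0.193,0,0,0],[0.004,0.005,0.193,0,0,0]]])

```text
clock: 8.68
eef_pos: [638.1, 2.7, 122.8]
tcp_rot: [-3.139, 0.003, 0.637]
contact_force: [-0.9, -0.2, 0.4]
opening: 0.996
```

carry_out(increments=[[[0,0,0,0,0,0],[0,0,0,0,0,0],[0,0,0,0,0,0],[0,0,0,0,0,0],[0,0,0,0,0,0]]], hand=1, squeeze=40)

```text
clock: 9.1
eef_pos: [640.4, 2.9, 126.1]
tcp_rot: [3.14, -0.002, 0.637]
contact_force: [-1.7, -1.5, 4.6]
opening: 0.342
```

carry_out(increments=[[[0,0,0,0,0,0],[0,0,0,0,0,0],[0,0,0,0,0,0]]])

```text
clock: 9.35
eef_pos: [640.4, 2.9, 126.1]
tcp_rot: [3.14, -0.001, 0.637]
contact_force: [-1.0, -0.7, 6.9]
opening: 0.34
```

```bash
python3 - <<'E'
from h import *
st(); f=cam('wrist'); save(f,'wrist8.png');g=cam('top'); blobs(g);st()
E
```

```text
9.35 [640.4   2.9 126.1] [ 3.14e+00 -1.00e-03  6.37e-01] F [-1.  -0.7  6.9] Fd -1.2 along/lat 86.0 -1.7 open 0.34
9.45 [640.4   2.9 126.1] [ 3.14e+00 -1.00e-03  6.37e-01] F [-0.8 -1.6  6.6] Fd -1.6 along/lat 86.0 -1.7 open 0.343
```

View pics/wrist8.png

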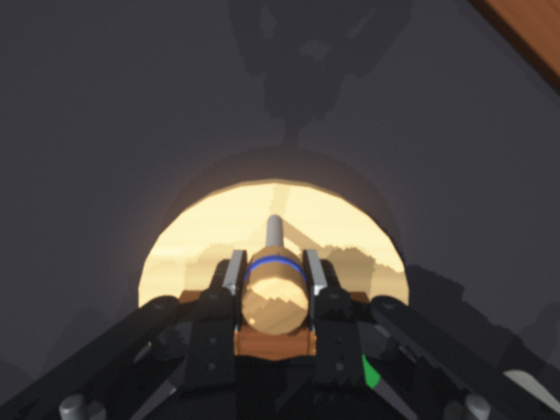

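The knob is held (opening 0.34, about 29 mm). Now the clockwise arc about (570,-46.5).

```bash
python3 - <<'E'
from h import *
R=Ro.from_euler('xyz',[np.pi,0,.637]); 
a=[[35,33.5,31,28,25,22],[22,19,16,13,10,7.5],[7.5,5.5,3.5,2,.7,0]]
for A in a:
    P=np.array([[86*np.cos(np.radians(x)),86*np.sin(np.radians(x)),0] for x in A]); print(np.round(R.inv().apply(P[1:]-P[0])/400,4).tolist())
E
```

```text
[[-0.0002, 0.0056, 0.0], [-0.0009, 0.015, 0.0], [-0.0023, 0.0262, 0.0], [-0.0042, 0.0372, 0.0], [-0.0068, 0.0482, 0.0]]
[[-0.0031, 0.0108, 0.0], [-0.0068, 0.0215, 0.0], [-0.011, 0.0319, 0.0], [-0.0157, 0.0421, 0.0], [-0.0201, 0.0504, 0.0]]
[[-0.0038, 0.0065, 0.0], [-0.0077, 0.0129, 0.0], [-0.0109, 0.0175, 0.0], [-0.0137, 0.0215, 0.0], [-0.0152, 0.0237, 0.0]]
```

carry_out(increments=[[[0,0.0056,0,0,0,0],[-0.001,0.015,0,0,0,0],[-0.0023,0.026,0,0,0,0],[-0.0042,0.037,0,0,0,0],[-0.0068,0.048,0,0,0,0]]])

```text
clock: 9.87
eef_pos: [649.9, -13.9, 126.1]
tcp_rot: [3.141, -0.002, 0.637]
contact_force: [-1.4, 0.7, 6.0]
opening: 0.344
```

carry_out(increments=[[[-0.003,0.011,0,0,0,0],[-0.007,0.0215,0,0,0,0],[-0.011,0.032,0,0,0,0],[-0.0157,0.042,0,0,0,0],[-0.02,0.05,0,0,0,0]]])

```text
clock: 10.28
eef_pos: [655.7, -34.9, 126.1]
tcp_rot: [3.14, -0.002, 0.637]
contact_force: [1.7, 2.5, 6.2]
opening: 0.343
```

carry_out(increments=[[[-0.004,0.0065,0,0,0,0],[-0.0077,0.013,0,0,0,0],[-0.011,0.0175,0,0,0,0],[-0.0137,0.0215,0,0,0,0],[-0.015,0.0235,0,0,0,0]]])

```text
clock: 10.7
eef_pos: [656.6, -46.1, 126.2]
tcp_rot: [3.14, -0.003, 0.637]
contact_force: [2.8, 1.6, 5.5]
opening: 0.34
```

carry_out(increments=[[[0,0,0,0,0,0],[0,0,0,0,0,0],[0,0,0,0,0,0]]])

```text
clock: 10.95
eef_pos: [656.6, -46.1, 126.1]
tcp_rot: [3.14, -0.002, 0.637]
contact_force: [2.6, -0.1, 5.3]
opening: 0.34
```

```bash
python3 - <<'E'
from h import *
st(0); f=cam('wrist'); save(f,'wrist9.png');g=cam('top'); save(g,'top9.png');blobs(g)
for n in ['top','scene','wrist']:
  if n=='scene': k=cam('scene'); cv2.imwrite('pics/scene9.png',cv2.resize(k['img'][150:300,150:350],(800,600),interpolation=cv2.INTER_CUBIC)[:,:,::-1])
  for t in ['jar_block','hub_face','bay_mark','knob']: print(n,t,[(np.round(d['point'],1),round(d['confidence'],2)) for d in nets.tip_of(t,n)][:2])
st(0)
E
```

```text
10.95 [656.6 -46.1 126.1] [ 3.14e+00 -2.00e-03  6.37e-01] F [ 2.6 -0.1  5.3] Fd 2.6 along/lat 86.6 0.4 open 0.34
deck 251 [581.1  50.1] mean [581.6  56.6  32.9] rel 96.7 83.4
top jar_block []
top hub_face []
top bay_mark []
top knob []
scene jar_block [(array([522.2, -47.9,  35.2]), 0.56), (array([ 341.4, -223.9,    0.8]), 0.52)]
scene hub_face [(array([546. , -49.4,  31.8]), 0.88), (array([569.4, -46.2,  13. ]), 0.43)]
scene bay_mark [(array([458.8, -52.4,  26.6]), 0.9)]
scene knob [(array([659. , -51.3, 124. ]), 0.65)]
wrist jar_block []
wrist hub_face []
wrist bay_mark []
wrist knob [(array([656.4, -46.2, 120.9]), 0.91)]
11.7 [656.5 -46.  126.1] [ 3.14e+00 -2.00e-03  6.37e-01] F [2.7 0.7 5.3] Fd 2.7 along/lat 86.5 0.5 open 0.336
```

View pics/top9.png

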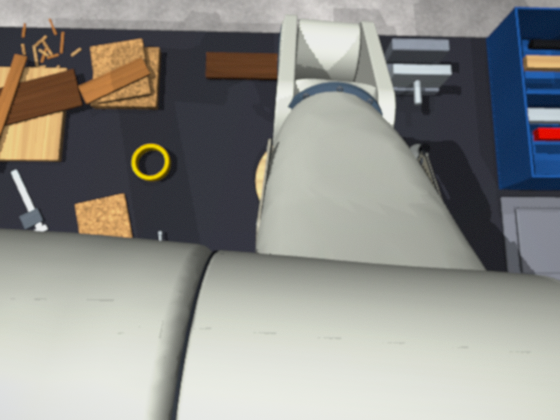

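View pics/scene9.png

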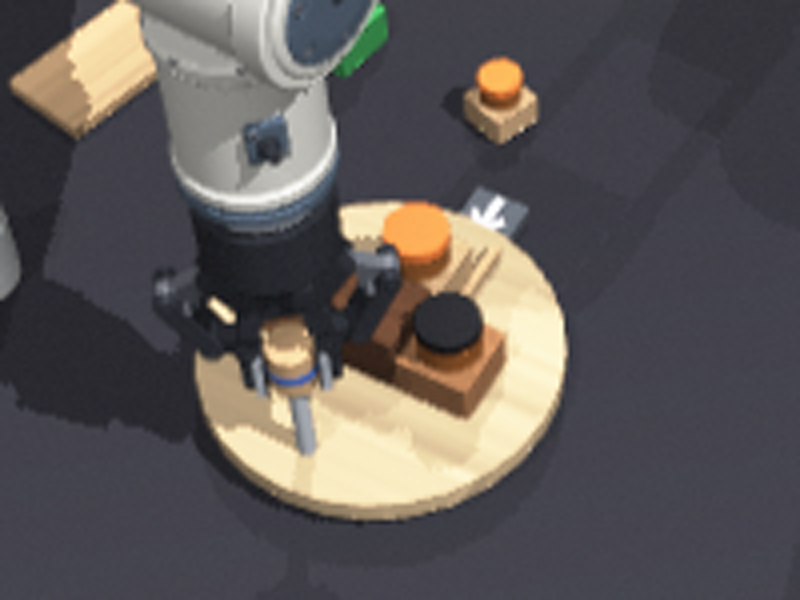

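View pics/wrist9.png

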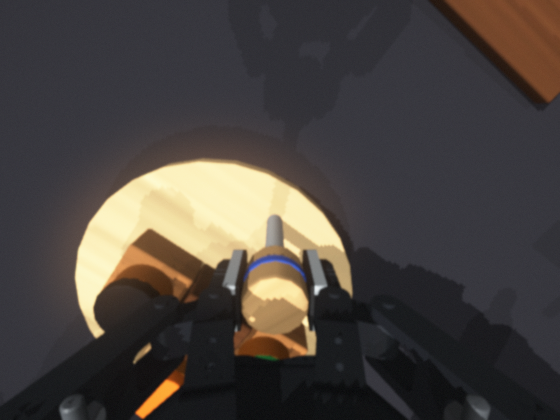

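The scene crop shows the bay rails (475,265) pointing at the arrow (490,215), with the jar on the block against the hub. I'll check the arrow and the lids in that same camera, and whether the jar gap held.

```bash
python3 - <<'E'
from h import *
f=cam('scene'); V,U=np.mgrid[0:420,0:560]; W=unproj(f,U,V); img=f['img'].astype(int)
m=(U>262)&(U<285)&(V>193)&(V<212)&(img.min(2)>150); print('arrow',m.sum(),W[m].mean(0).round(1))
h=cv2.cvtColor(f['img'],cv2.COLOR_RGB2HSV); near=np.hypot(W[...,0]-570,W[...,1]+46)<125
m=near&(h[...,0]<22)&(h[...,1]>190)&(abs(W[...,2]-92)<4); print('orange',m.sum(),W[m].mean(0).round(1),cv2.minEnclosingCircle(W[m][:,:2].astype(np.float32)) if m.any() else 0)
m=near&(h[...,2]<70)&(abs(W[...,2]-91)<4)&(V>215); print('black',m.sum(),W[m].mean(0).round(1) if m.any() else 0)
if m.any(): print(cv2.minEnclosingCircle(W[m][:,:2].astype(np.float32)))
m=near&(abs(W[...,2]-31)<4); print('deck',cv2.minEnclosingCircle(W[m][:,:2].astype(np.float32)))
for t in ['jar_block','hub_face','bay_mark','knob']: print(t,[(np.round(d['point'],1),round(d['confidence'],2)) for d in nets.tip_of(t,'scene')][:2])
st(0); print(np.abs(sense()['qvel']).max())
E
```

```text
arrow 129 [458.1 -42.8  26.2]
orange 1 [532.8 -30.1  90.4] ((532.7670288085938, -30.084749221801758), 9.999999747378752e-05)
black 193 [573.7   2.7  90.7]
((572.0130615234375, 2.5822339057922363), 22.175413131713867)
deck ((572.76806640625, -48.13230514526367), 116.37373352050781)
jar_block [(array([520.7, -48.6,  33.2]), 0.77), (array([347.3, -88.8,   2.5]), 0.77)]
hub_face [(array([547.8, -49.9,  27.4]), 0.9)]
bay_mark [(array([458.4, -52.4,  29.4]), 0.65)]
knob [(array([655.2, -52.6, 127.3]), 0.47)]
11.95 [656.5 -46.  126.1] [ 3.14e+00 -2.00e-03  6.37e-01] F [2.6 0.1 5.2] Fd 2.6 along/lat 86.5 0.5 open 0.338
0.002373441126676128
```

```bash
python3 - <<'E'
from h import *
f=cam('scene'); V,U=np.mgrid[0:420,0:560]; W=unproj(f,U,V)
h=cv2.cvtColor(f['img'],cv2.COLOR_RGB2HSV)
m=(U>240)&(U<268)&(V>198)&(V<222)&(h[...,0]<20)&(h[...,1]>150)&(h[...,2]>130)
print(m.sum(),np.median(W[m],0)); m&=(abs(W[...,2]-91)<5); print(m.sum(),W[m].mean(0).round(1),cv2.minEnclosingCircle(W[m][:,:2].astype(np.float32)) if m.sum()>5 else 0)
cv2.imwrite('pics/sc10.png',cv2.resize(f['img'][190:250,220:300],(800,600),interpolation=cv2.INTER_CUBIC)[:,:,::-1])
E
```

```text
197 [524.84023645 -46.35741953  90.3930191 ]
171 [523.3 -47.7  90.8] ((522.4049682617188, -48.69535446166992), 22.48432731628418)
```

View pics/sc10.png

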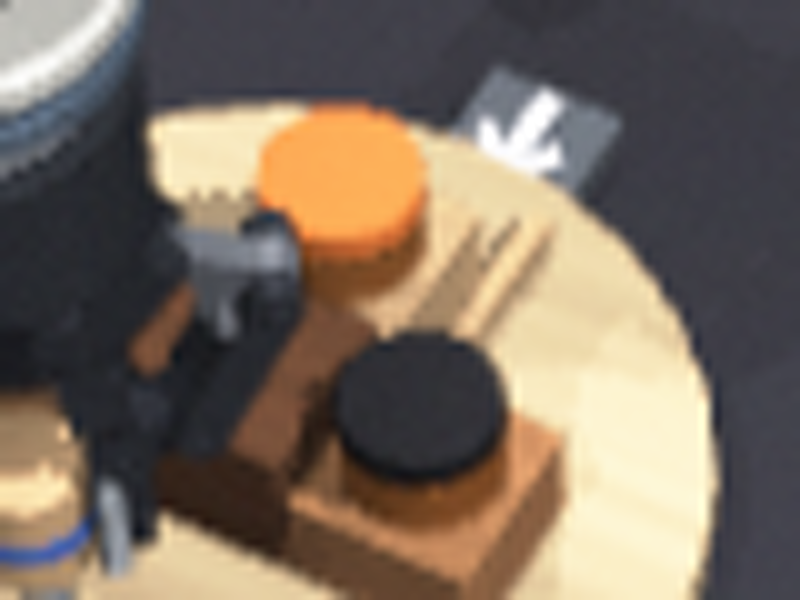

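The lid sits 50.4 mm from the axis and 0.6 mm off the arrow line, so the block is flush and aligned. The arm is still and the knob is held. Handing in.

```bash
python3 -c "
from h import *
print(r.sign_off()); st(0)"
```

```text
the job is handed in; nothing more can be done
None
the job is handed in; nothing more can be done
```

I pushed the orange-lidded jar block flush against the hub. I then turned the carousel about 35° clockwise by its knob until the jar stood at the arrow, and handed in at about 12 s, still gripping the knob.

**Flush:** the push met about 21 N of horizontal resistance at the end. Measured with the top camera after the push, the lid was 50.6 mm from the axis. After the turn the scene camera gave 50.4 mm (50 mm is flush).

**In line with the arrow:** the lid lay about 0.6 mm off the line through the axis towards the front. The black lid's position agreed to within about 1°.

**Grip and stillness:** the jaws were closed on the knob at about 29 mm with a 40 N squeeze set, and joint speeds were practically zero.

**Checks that disagreed or failed:**
- The network's bay mark in the scene view was about 4 mm off my line, inside the 14 mm limit.
- The scene camera's depth reading of the arrow was wrong because deck pixels mixed in, so I took the arrow's line from the earlier top view.
- After the turn the arm hid the carousel from the top camera.
- I did not measure the other things on the bench again at the end; the arm was not brought near them.

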